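# Tare the receiving scale for an empty tub

### The job

The empty steel tub already stands on the pan of the receiving scale: tare it out before goods are weighed in. Throw the cam lever all the way over to free the locked pan, and when the needle has settled, turn the dial by the knob in its middle until the zero wedge points straight at the needle's tip. Leave the lever in the free position, the tub on the pan and everything round the scale where it is.

Things in the scene. Friction and masses are not known exactly. Their poses are not given: they have to be found in the camera images.
- scale: The grey bench scale, fixed to the table, 200 (x) x 420 (y) mm, upward-facing dial on its -y half and square pan on its +y half. Origin on the table top under the housing's middle; its axes are those named below. Dial axis at x = 0, y = -100 mm; pan centre at x = 0, y = +110 mm, pan top at z = 84 mm.
- lock_lever (a joint): Angle of the lock lever (rad), about the scale's +x axis through lever_pivot: 0 = locked (leaning 0.65 rad from vertical towards the scale's +y), 1.3 = fully free (leaning 0.65 rad towards -y); end stops at both. Takes about 2 N at the ball and stays where left. Freed, the pan sinks 5 to 10 mm under the tub, which swings the needle.
- lever_tip (a point): Centre of the black ball, 25 mm across, on the end of the lock lever's 9 mm rod, 85 mm from lever_pivot. It swings in an upright plane along the scale's y, 155 mm from the scale's middle on its +x side, 60 mm from the pan's edge; the ball is 113 mm above the table at both ends, 130 mm at mid swing.
- lever_pivot (a point): Centre of the lever's turning axis, 45 mm above the table, in the plane in which the lever swings; fixed to the scale. Its x axis is the lever's axis.
- dial (a joint): Angle of the white dial plate with its knob (rad), growing clockwise seen from above; at 0 the zero wedge points along the scale's +x. Range -1.5 to 2.2; stays where it is left. The wanted angle equals the joint needle's.
- knob_grip (a point): Point on the dial's axis at the height to grip the knob, 110 mm above the table. The knob is a black upright bar 44 mm long, 14 mm thick and 32 mm tall (90 to 122 mm above the table), fixed to the dial plate; its x axis runs along the bar, towards the zero wedge. Keep the fingers above the needle, whose top is 81 mm above the table.
- zero_mark (a point): Inner point of the zero wedge, the only triangular mark (14 mm wide at the rim) on the white dial plate (160 mm across; the others are thin ticks every 15 degrees), 66 mm from the dial's axis, 76 mm above the table. It turns with the knob.
- needle_tip (a point): Point of the dark needle, 66 mm from the dial's axis, 80 mm above the table, just above the dial plate. Moved only by the pan, not by the knob.
- needle (a joint): Angle of the needle (rad), clockwise seen from above, 0 along the scale's +x; about 0 while the pan is locked, somewhere from 0.6 to 1.4 once it is free, depending on the tub's weight.
- pan_top (a point): Centre of the top of the square dark steel pan, 190 x 190 mm, 84 mm above the table while locked; it sinks with the load when free.
- tub: Loose open steel tub, 150 x 150 x 50 mm, standing on the pan; origin under its middle. Its weight is unknown. Not to be handled.
- plates: Bystander: stack of white dinner plates, 210 mm across, 62 mm tall; origin under its middle.
- jar: Bystander: glass jar with steel cap, 72 mm across, 100 mm tall; origin under its middle.
- tape_roll: Bystander: cardboard-coloured roll of tape lying flat, 100 mm across, 48 mm tall; origin under its middle.
- carton: Bystander: small cardboard carton, 130 x 100 x 75 mm; origin under its middle.
- mug: Bystander: white mug, 80 mm across, 85 mm tall; origin under its middle.
- brush: Bystander: hand brush lying on the table between the lever's side of the scale and the back of the table; origin under its middle.

How it is judged:
On the way, in this order (a step that is already met when the one before it is completed fails the run):
1. the lock lever is thrown over and the pan is free (value of joint lock_lever above 1.1 rad), for 0.2 s.
2. the zero wedge is at the needle's tip (value of joint lock_lever above 1.1 rad and horizontal distance between zero_mark and needle_tip below 0.005 m), for 0.3 s.
At the end, for the whole second after the job is handed in: The lock lever is past 1.1 rad of its 1.3 rad swing, the point of the zero wedge is within 5 mm (seen from above) of the needle's tip, dial and needle are at rest (under 0.05 rad/s), and the tub stands on the pan, its middle within 40 mm of the pan's (all of step 2 and horizontal distance between tub and pan_top below 0.04 m and velocity of joint dial between -0.05 and 0.05 rad/s and velocity of joint needle between -0.05 and 0.05 rad/s); the robot touches nothing.
It fails at once if the tub is shifted by more than 30 mm (distance of tub from where it was at the start of the episode above 0.03 m).
It fails at once if a bystander (plates, jar, tape roll, carton, mug or brush) is moved by more than 30 mm (distance of any of plates, jar, tape_roll, carton, mug, brush from where it was at the start of the episode above 0.03 m).
It also fails if it takes over 64 s, if anything falls off the work surface, if the arm or the gripper's body presses on something with over 40 N, if the wrist force passes 120 N, or if a joint passes its speed limit or range.

### The arm

A 7-joint arm with a two-finger parallel gripper is mounted at the origin on the work surface. World frame = base frame: x ahead of the robot, y to its left, z up, the work surface at z = 0. Lengths are in m, angles in rad, forces in N, time in s.
With the tool pointing down it reaches from about 0.425 to 0.925 m from the base axis. Payload 6.8 kg.
Tool frame: the origin (TCP) lies midway between the tips of the shut fingers; the grasp point (between the pads) lies 19 mm behind it (bot.pinch_z is the distance from the TCP to the grasp point, in m); z points along the fingers, y is the line along which they close (so a half turn about z gives the same grasp; the last joint's range is limited). The gripper opens to 85 mm and grips with 20 to 120 N. Pads are 22 mm wide; open, the fingers measure 114 mm over their backs; the gripper's body (76 mm by 85 mm) begins 54 mm behind the grasp point. The pads swing forward as they close: fully open they stand 13 mm farther back than shut.
Start: joints at [1.049, 0.477, 0.022, 1.555, -0.011, 1.109, -0.083], TCP at [0.271, -0.618, 0.231] pointing down, gripper open.
Joint ranges: [-2.96, 2.96], [-0.34, 2.1], [-1.41, 1.46], [0.24, 2.44], [-1.37, 4.51], [0.17, 1.92], [-2.96, 2.96]. Speed limits (rad/s): [2.39, 2.39, 3.14, 3.14, 3.14, 3.14, 3.14].

### API

Orientations are given as a unit quaternion [w, x, y, z].
In Python, from station import bot, imaging gives the robot as it stands. The module is installed in compiled form; this text tells all that it offers.
- The arm moves only by the tool carry_out, never from a script. Its argument "targets" is a list of rows, each a list of 5 numbers: the shift along the tool's x, y, z in cm, then the turn about the tool's z in degrees, then the opening, from -1 (shut) to 1 (fully open). In form: [[x, y, z, yaw, gripper], ...]. A call has 1 to 12 rows; each row shifts and turns the commanded pose from where the row before left it, along the tool's axes as they then stand; what a row does not reach is not made up. A row lasts 1/10 s, in which the tool goes at most 50 mm and 8.59 degrees, less where a joint would pass 70% of its speed; a pose out of reach is approached as far as the arm can. A call is refused whole if a number of a shift passes 5 or a number of a turn 8.59, either way. A call with a gripper value outside its range is refused whole. The fingers move at their own pace and stop on an object; "force" is the grip in N (left out, the last holds). Time passes only in rows, so rows that do not move let the fingers close. It gives the time, the measured TCP pose, the force, the opening and the grip force at its end, in the units of the state.
- bot.get_obs(): the state, without advancing time (a new reading comes with each control period).
- imaging.read_camera(name): name is "scene" or "top" or "wrist"; returns the picture (384x512x3 uint8, red, green, blue); there is no depth.
- imaging.calibration(name): a dict with "fx", "fy", "cx", "cy" (pixels), "extrinsics" (4x4, takes a point from world to camera coordinates). Camera axes: x right, y up, looking along -z (the intrinsics and any distortion apply to the point x, -y, -z); pixel columns grow to the right and rows downward; lengths in m; the calibration is good to about 2 mm. The wrist camera is an equidistant fisheye: a pixel r from the principal point sees the ray r / f radians off the axis. A picture is of the moment at which its call begins: read the wrist's pose just before it. calibration takes no time and is no camera call; for the wrist camera it gives the pose at the moment of the call.
- bot.hand_in(): hands the job in; it is judged then, once.
The state is a dict: "t": time; "q": joint angles; "joint_vel": joint speeds; "joint_torque": joint torques, N m; "eef_pos": TCP position; "tool_rot": TCP orientation; "contact_force": force on the tool from outside, world axes, zero at the start; "torque": the same for the moment, N m; "gripper_width": opening from 0.0 (shut) to 1.0 (fully open); "grasp_force": force on a finger pad.
Only numpy, scipy, OpenCV 4.12 (cv2) and the standard library are available. Lean on these libraries where they do the work, as an engineer would, in place of code of your own. Each camera call takes 0.05 s, during which the arm holds its last target. There are 200 camera calls.

## Working session

There is one attempt and no reset: what is moved stays moved. The work goes in short steps, Python scripts to look and compute and a tool call to move; the robot and the scene stay as the last step left them, time stands still between calls to the robot, and variables do not carry over. Pictures are saved under pics/ and viewed, at most 10 in all, crops included, and the job is handed in when it is done.

Besides the shell and the picture viewer there is one more tool, called after ">>>" in YAML: its name, and indented under it one key for each argument. carry_out: Moves the arm, as the interface text tells. Its arguments: {"type":"object","properties":{"targets":{"type":"array"},"force":{"type":"number"}},"required":["targets"]}

```bash
mkdir -p pics
cat > h.py <<'E'
import numpy as np, cv2
from station import bot, imaging
def save(name,fn,crop=None,scale=1):
    im=imaging.read_camera(name)
    im=cv2.cvtColor(im,cv2.COLOR_RGB2BGR)
    if crop: x0,y0,x1,y1=crop; im=im[y0:y1,x0:x1]
    if scale!=1: im=cv2.resize(im,None,fx=scale,fy=scale,interpolation=cv2.INTER_CUBIC)
    cv2.imwrite('pics/'+fn,im)
def onplane(cal,u,v,z):
    E=cal['extrinsics'];R=E[:3,:3];c=-R.T@E[:3,3]
    d=R.T@np.array([(u-cal['cx'])/cal['fx'],-(v-cal['cy'])/cal['fy'],-1])
    return c+d*(z-c[2])/d[2]
def proj(cal,p):
    E=np.array(cal['extrinsics']);q=E[:3,:3]@p+E[:3,3]
    return cal['cx']+cal['fx']*q[0]/-q[2], cal['cy']-cal['fy']*q[1]/-q[2]
E
python3 - <<'E'
from h import *
a=cv2.cvtColor(imaging.read_camera('top'),cv2.COLOR_RGB2BGR)
cv2.imwrite('pics/top.png',cv2.resize(a,(800,600),interpolation=cv2.INTER_CUBIC))
save('scene','scene.png')
print(imaging.calibration('top'));o=bot.get_obs();print(o['t'],o['eef_pos'],o['tool_rot'],bot.pinch_z)
E
```

```text
{'fx': 407.2029764440588, 'fy': 407.2029764440588, 'cx': 247.09461259107505, 'cy': 184.77561204864713, 'extrinsics': array([[ 0.01809796, -0.99982788, -0.00408449,  0.01736616],
       [ 0.98389973,  0.01708288,  0.17790308, -0.55035288],
       [-0.17780268, -0.00723841,  0.98403954, -1.11972254],
       [ 0.        ,  0.        ,  0.        ,  1.        ]])}
0.1 [ 0.27116225 -0.61756951  0.23041417] [-7.87117456e-04  9.78671033e-01  2.05432051e-01 -2.49474495e-04] 0.0187
```

View pics/top.png

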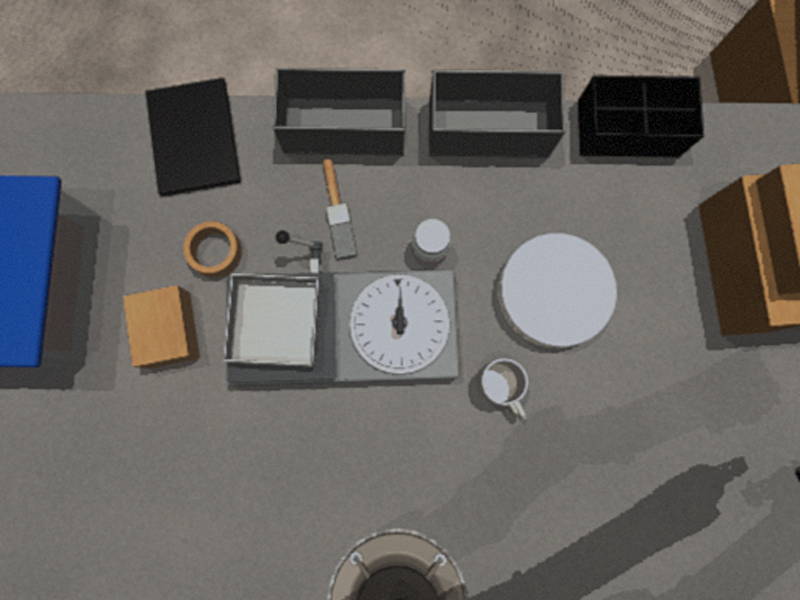

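View pics/scene.png

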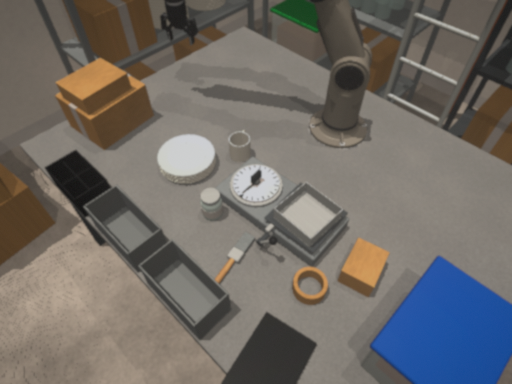

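The top view (at 1.5625x) shows the dial centre at (400,323), the wedge and needle both up at (398,282), the lever ball at (283,237) and the pivot near (317,248). The jar is at (432,238), the brush at (340,225) and the tape roll at (211,249).

Run:
```python
from h import *
c=imaging.calibration('top')
P=lambda u,v,z:onplane(c,u/1.5625,v/1.5625,z).round(4)
for n,u,v,z in [('dial',400,323,.076),('wedge',398,285,.076),('knobtop',400,318,.122),('ball',283,237,.113),('pivot',317,247,.045),('jarcap',432,233,.1),('brush',340,213,.03),('c1',456,272,.07),('c2',459,378,.07),('tapetop',211,247,.048),('tub1',230,275,.134),('tub2',318,275,.134),('tub3',316,365,.134),('brushend',345,257,.02),('brushtip',328,160,.02)]: print(n,P(u,v,z))
save('top','crop.png',(130,120,310,255),4)
```

```text
dial [0.4837 0.0011 0.076 ]
wedge [0.5523 0.0056 0.076 ]
knobtop [0.4864 0.0019 0.122 ]
ball [0.6279 0.21   0.113 ]
pivot [0.6277 0.1576 0.045 ]
jarcap [ 0.6432 -0.0533  0.1   ]
brush [0.6989 0.1179 0.03  ]
c1 [ 0.5792 -0.0992  0.07  ]
c2 [ 0.3889 -0.1042  0.07  ]
tapetop [0.6235 0.3549 0.048 ]
tub1 [0.5539 0.2939 0.134 ]
tub2 [0.5565 0.1433 0.134 ]
tub3 [0.4034 0.141  0.134 ]
brushend [0.6152 0.1066 0.02  ]
brushtip [0.8092 0.1456 0.02  ]
```

View pics/crop.png

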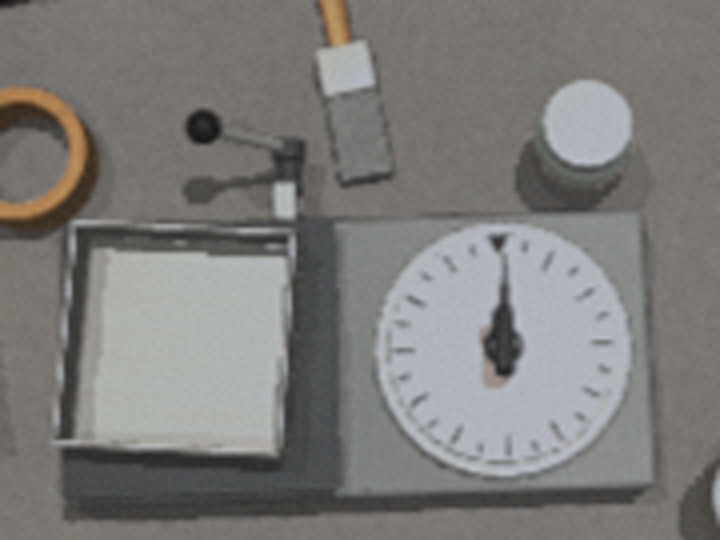

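The crop (pixel = 130+u/4, 120+v/4) shows the ball at (203,127), the lever hub at (290,152), the dial centre at (504,350), the wedge point at (499,251) with the needle tip right beside it, and the jar cap at (587,123).

Run:
```python
from h import *
from scipy.optimize import least_squares
c=imaging.calibration('top')
f=lambda u,v:(130+u/4,120+v/4)
obs=[f(504,350),f(203,127)]
def pts(p):
    x,y,a,py=p; ex=np.array([np.cos(a),np.sin(a),0]);ey=np.array([-np.sin(a),np.cos(a),0]);o=np.array([x,y,0])
    S=lambda s:o+ex*s[0]+ey*s[1]+np.array([0,0,s[2]])
    return [S((0,-.1,.076)),S((.155,py+.0514,.113)),S((0.1,-.21,.07)),S((-.1,-.21,.07)),S((.155,py,.045))]
ob=[f(504,350),f(203,127),f(643,212),f(653,485),f(290,160)]
w=[2,2,.4,.4,.4]
r=least_squares(lambda p:np.concatenate([k*(np.array(proj(c,q))-o) for q,o,k in zip(pts(p),ob,w)]),[.48,.1,.03,.05])
print(r.x.round(4),r.fun.round(1))
for q in pts(r.x):print(q.round(4))
for n,u,v in [('wedge',499,251),('axis',504,350)]:print(n,onplane(c,*f(u,v),.076).round(4))
x,y,a,py=r.x
print('ball end',(pts(r.x)[1]+.1028*np.array([np.sin(a),-np.cos(a),0])).round(4))
```

```text
[0.4771 0.1016 0.0434 0.0513] [-0.5  0.   0.   0.1  1.1 -0.5  1.4  0.7 -0.1 -1.1]
[0.4815 0.0017 0.076 ]
[0.6275 0.211  0.113 ]
[ 0.5861 -0.1038  0.07  ]
[ 0.3863 -0.1125  0.07  ]
[0.6297 0.1597 0.045 ]
wedge [0.5513 0.0055 0.076 ]
axis [0.4815 0.001  0.076 ]
ball end [0.632  0.1083 0.113 ]
```

>>> carry_out:
  targets:
    - [0,0,0,8,-1]
    - [0,0,0,8,-1]
    - [0,0,0,5.7,-1]

```text
t: 0.45
eef_pos: [0.2713, -0.6178, 0.2309]
tool_rot: [-0.0, 1.0, 0.015, -0.0]
contact_force: [0.8, -0.8, -0.9]
gripper_width: 0.515
grasp_force: 0.0
```

>>> carry_out:
  targets:
    - [1.9,-4.36,0,0,-1]
    - [1.9,-4.36,0,0,-1]
    - [1.9,-4.36,0,0,-1]
    - [1.9,-4.36,0,0,-1]
    - [1.9,-4.36,0,0,-1]
    - [1.9,-4.36,0,0,-1]
    - [1.9,-4.36,0,0,-1]
    - [1.9,-4.36,0,0,-1]
    - [1.9,-4.36,0,0,-1]
    - [1.9,-4.36,0,0,-1]
    - [1.9,-4.36,0,0,-1]

```text
t: 1.55
eef_pos: [0.4637, -0.1296, 0.2314]
tool_rot: [0.0, 1.0, 0.017, 0.0]
contact_force: [0.4, -0.2, -0.1]
gripper_width: -0.0
grasp_force: 0.0
```

>>> carry_out:
  targets:
    - [1.9,-4.36,0,0,-1]
    - [1.9,-4.36,0,0,-1]
    - [1.9,-4.36,0,0,-1]
    - [1.9,-4.36,0,0,-1]
    - [1.9,-4.36,0,0,-1]
    - [1.9,-4.36,0,0,-1]
    - [1.9,-4.36,0,0,-1]
    - [1.9,-4.36,0,0,-1]
    - [1.9,-4.36,0,0,-1]
    - [0,0,0,0,-1]
    - [0,0,0,0,-1]

```text
t: 2.65
eef_pos: [0.6201, 0.2681, 0.2303]
tool_rot: [0.0, 1.0, 0.019, -0.001]
contact_force: [0.5, 0.1, -0.3]
gripper_width: -0.002
grasp_force: 0.0
```

>>> carry_out:
  targets:
    - [0.9,0,4.2,0,-1]
    - [0,0,4.2,0,-1]
    - [0,0,4.2,0,-1]
    - [0,0,0,0,-1]
    - [0,1.5,0,0,-1]
    - [0,1.5,0,0,-1]
    - [0,1.5,0,0,-1]
    - [0,1.5,0,0,-1]
    - [0,0,0,0,-1]

```text
t: 3.55
eef_pos: [0.636, 0.2135, 0.1146]
tool_rot: [-0.006, 1.0, 0.019, 0.007]
contact_force: [1.5, 2.4, 0.9]
gripper_width: -0.001
grasp_force: 1.2
```

Run:
```python
from h import *
save('top','crop2.png',(130,120,310,255),4)
```

```text
(no output)
```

View pics/crop2.png

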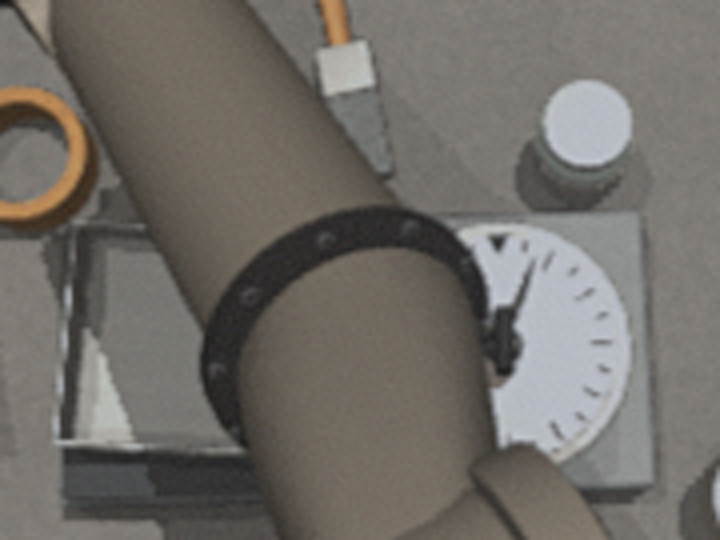

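The needle is already swinging, with its tip at (533,262), so the lever is moving. I'll keep pushing.

>>> carry_out:
  targets:
    - [0,1.2,0.5,0,-1]
    - [0,1.2,0.5,0,-1]
    - [0,1.2,0,0,-1]
    - [0,1.2,0,0,-1]
    - [0,1.0,0,0,-1]
    - [0,0.8,0,0,-1]
    - [0,0,0,0,-1]
    - [0,0,0,0,-1]

```text
t: 4.4
eef_pos: [0.6337, 0.1402, 0.0949]
tool_rot: [0.001, 1.0, 0.017, -0.001]
contact_force: [0.0, -0.2, 0.3]
gripper_width: -0.001
grasp_force: 0.0
```

>>> carry_out:
  targets:
    - [0,0.5,0,0,-1]
    - [0,0.4,0,0,-1]
    - [0,0,0,0,-1]
    - [0,0,0,0,-1]

```text
t: 4.8
eef_pos: [0.6338, 0.1363, 0.0952]
tool_rot: [-0.002, 1.0, 0.019, 0.0]
contact_force: [0.3, 7.4, -2.6]
gripper_width: -0.002
grasp_force: 4.0
```

>>> carry_out:
  targets:
    - [0,-2,0,0,-1]
    - [0,-1,-4.5,0,-1]
    - [0,0,-5,0,1]
    - [0,-4,-3,0,1]
    - [0,-4.5,0,0,1]
    - [0,0,0,0,1]
    - [0,0,0,0,1]
    - [0,0,0,0,1]
    - [0,0,0,0,1]
    - [0,0,0,0,1]
    - [0,0,0,0,1]

```text
t: 5.9
eef_pos: [0.6306, 0.2461, 0.2201]
tool_rot: [0.0, 1.0, 0.017, -0.0]
contact_force: [0.7, -1.0, 0.4]
gripper_width: 1.001
grasp_force: 0.0
```

>>> carry_out:
  targets:
    - [0,0,0,0,1]
    - [0,0,0,0,1]
    - [0,0,0,0,1]
    - [0,0,0,0,1]
    - [0,0,0,0,1]
    - [0,0,0,0,1]
    - [0,0,0,0,1]
    - [0,0,0,0,1]
    - [0,0,0,0,1]
    - [0,0,0,0,1]
    - [0,0,0,0,1]
    - [0,0,0,0,1]

```text
t: 7.1
eef_pos: [0.6303, 0.247, 0.2203]
tool_rot: [0.0, 1.0, 0.017, 0.0]
contact_force: [-0.1, -0.1, -0.4]
gripper_width: 0.999
grasp_force: 0.0
```

Run:
```python
from h import *
save('top','crop3.png',(130,120,310,255),4)
```

```text
(no output)
```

View pics/crop3.png

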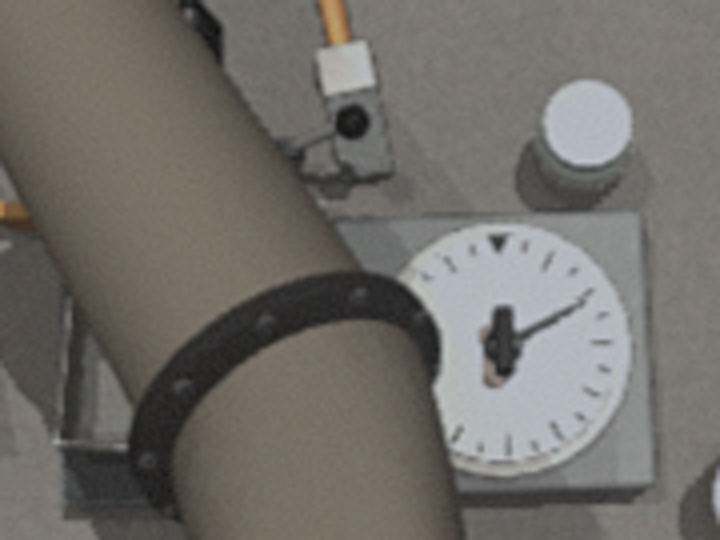

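The lever is over, with the ball at (351,121). The needle tip is now at about (585,301), the wedge point at (499,251) and the knob bar runs from (503,310) to (503,375).

Run:
```python
from h import *
c=imaging.calibration('top');f=lambda u,v:(130+u/4,120+v/4)
P=lambda u,v,z:onplane(c,*f(u,v),z)
ax=P(504,350,.076)
for n,u,v,z in [('wedge',499,251,.076),('needle',585,301,.08)]:
    d=P(u,v,z)-ax;print(n,np.degrees(np.arctan2(-d[1],d[0])),np.hypot(*d[:2]))
print('ball',P(351,121,.113),'exp .632 .1083')
for a,b in [((503,310),(503,375))]:
    d=P(*a,.122)-P(*b,.122);print(np.degrees(np.arctan2(d[1],d[0])),(P(*a,.122)+P(*b,.122))/2)
save('top','crop4.png',(215,165,300,250),7)
```

```text
wedge -3.6882026522582296 0.06996957142804978
needle 58.05391797325542 0.06570098840153543
ball [0.63371731 0.10924757 0.113     ] exp .632 .1083
0.8203564909147766 [0.48086219 0.0025045  0.122     ]
```

View pics/crop4.png

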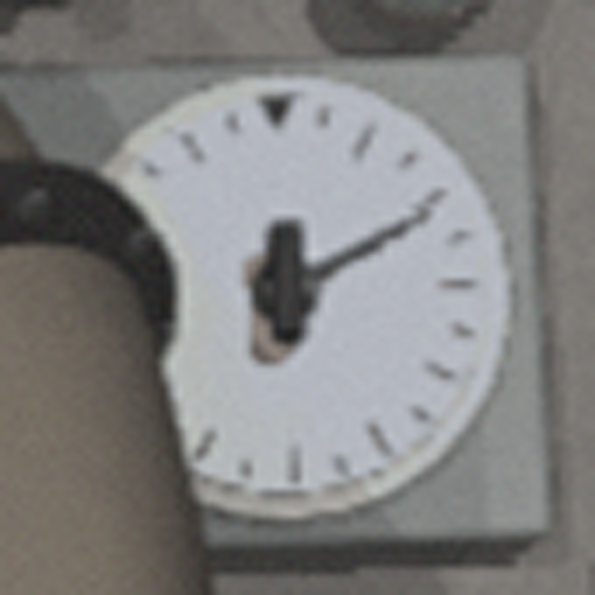

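Needle about 61.7° clockwise of the wedge, which agrees with the ticks (just past the 60° tick). Now moving above the knob.

>>> carry_out:
  targets:
    - [-2.62,4.01,0,0,1]
    - [-2.62,4.01,0,0,1]
    - [-2.62,4.01,0,0,1]
    - [-2.62,4.01,0,0,1]
    - [-2.62,4.01,0,0,1]
    - [-2.62,4.01,0,0,1]
    - [0,0,0,-1.7,1]
    - [0,0,0,0,1]
    - [0,0,0,0,1]
    - [0,0,0,0,1]

```text
t: 8.2
eef_pos: [0.4824, 0.0026, 0.2204]
tool_rot: [-0.0, 0.999, 0.033, 0.0]
contact_force: [0.4, 0.4, -1.4]
gripper_width: 1.0
grasp_force: 0.0
```

>>> carry_out:
  targets:
    - [-0.1,0.1,4,0,1]
    - [0,0,4,0,1]
    - [0,0,3,0,1]
    - [0,0,1.5,0,1]
    - [0,0,0,0,1]
    - [0,0,0,0,1]

```text
t: 8.8
eef_pos: [0.4813, 0.001, 0.0955]
tool_rot: [-0.0, 0.999, 0.033, -0.0]
contact_force: [0.2, 0.1, 0.5]
gripper_width: 1.001
grasp_force: 0.0
```

>>> carry_out:
  targets:
    - [0,0,0,0,-0.65]
    - [0,0,0,0,-1]
    - [0,0,0,0,-1]
    - [0,0,0,0,-1]
    - [0,0,0,0,-1]
    - [0,0,0,0,-1]
    - [0,0,0,0,-1]
  force: 25

```text
t: 9.5
eef_pos: [0.4807, 0.0036, 0.096]
tool_rot: [-0.002, 0.999, 0.034, 0.0]
contact_force: [-3.1, 9.7, 5.6]
gripper_width: 0.156
grasp_force: 29.9
```

>>> carry_out:
  targets:
    - [0,-0.3,0,0,-1]
    - [0,0,0,8,-1]
    - [0,0,0,8,-1]
    - [0,0,0,8,-1]
    - [0,0,0,8,-1]
    - [0,0,0,8,-1]
    - [0,0,0,8,-1]
    - [0,0,0,8,-1]
    - [0,0,0,5.5,-1]
    - [0,0,0,0,-1]
    - [0,0,0,0,-1]
    - [0,0,0,0,-1]

```text
t: 10.7
eef_pos: [0.4826, 0.0074, 0.096]
tool_rot: [-0.003, 0.876, -0.482, 0.001]
contact_force: [3.7, 11.8, -2.2]
gripper_width: 0.156
grasp_force: 28.8
```

>>> carry_out:
  targets:
    - [0,0,0,0,-1]
    - [0,0,0,0,-1]
    - [0,0,0,0,0.2]
    - [0,0,0,0,1]
    - [0,0,0,0,1]
    - [0,0,0,0,1]
    - [0,0,0,0,1]
    - [0,0,0,0,1]

```text
t: 11.5
eef_pos: [0.4805, 0.0028, 0.0953]
tool_rot: [0.0, 0.875, -0.483, 0.0]
contact_force: [0.2, -0.1, 0.0]
gripper_width: 0.999
grasp_force: 0.0
```

>>> carry_out:
  targets:
    - [0,0,-4,0,1]
    - [0,0,-4.5,0,1]
    - [0,0,-4.5,0,1]
    - [-2.13,-4.28,0,0,1]
    - [-2.13,-4.28,0,0,1]
    - [-2.13,-4.28,0,0,1]
    - [-2.13,-4.28,0,0,1]
    - [-2.13,-4.28,0,0,1]
    - [-2.13,-4.28,0,0,1]
    - [0,0,0,0,1]
    - [0,0,0,0,1]
    - [0,0,0,0,1]

```text
t: 12.7
eef_pos: [0.6295, 0.2464, 0.2251]
tool_rot: [0.001, 0.875, -0.484, 0.0]
contact_force: [-0.2, -0.3, 0.9]
gripper_width: 1.002
grasp_force: 0.0
```

Run:
```python
from h import *
save('top','crop5.png',(210,165,300,250),7)
```

```text
(no output)
```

View pics/crop5.png

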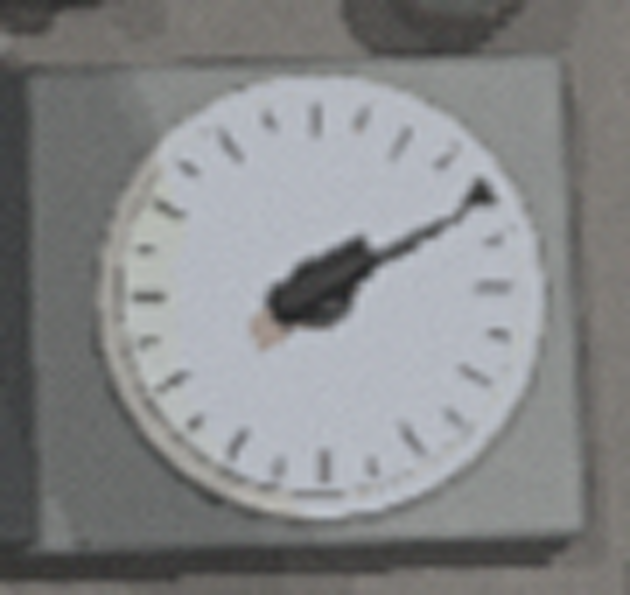

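The wedge point at about (470,207) sits on the needle tip, within roughly 1–2 mm. The knob is released and the arm is clear, so I'm handing in.

```bash
python3 -c "
from station import bot
print(bot.hand_in())"
```

```text
the job is handed in; nothing more can be done
None
```

I threw the lever fully over to its stop, turned the dial so the zero wedge points at the needle's tip (within about 2 mm by the last picture, limit 5 mm), and handed the job in at about 13 s with the arm clear; the hand-in gave no verdict.

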